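# Check a wall tile with the straightedge

## Task

Pull the bottom tile out through the slot of the wooden tile holder, straight along the worktop, until there is room to lay the straightedge beside it, clear of the holder; leave the other tiles stacked in the holder. Then slide the aluminium straightedge, without lifting it off the worktop, flush against the tile's near long edge so that it runs along that edge from end to end, and let go. Do not shove the tile out of line with the holder, and leave the kitchen things round about where they are.

Things in the scene. Friction and masses are not known exactly. Their poses are not given: they have to be found in the camera images.
- tile_holder: Fixed open-topped pale wood holder of a stack of tiles, 69 (x) x 140 (y) x 50 mm. Origin: middle of its bay, on the worktop; y along its length, the slot at the -y end (robot's right). Bay 53 x 124 mm, walls 8 mm, no floor: the tiles lie on the worktop. The -y wall ends 17 mm above the worktop; through this slot only the bottom tile slides out.
- tile_1: Bottom tile, 50 (x) x 120 (y) x 12 mm, 0.2 kg, white glaze on terracotta; its -y end sticks about 35 mm out of the slot. Origin: centre of its underside; y along its length. Its near long edge is its -x side face, 25 mm from the origin. Three equal tiles lie on it (about 10 N to pull it out).
- straightedge: Straight aluminium bar, 30 (x) x 160 (y) x 20 mm high, 0.08 kg, black end caps, lying on the worktop on the robot's side of the strip before the slot, askew. Origin: centre of its underside; y along its length. Flush along the tile's near edge its origin is 40 mm to -x of the tile's. It slides at under 1 N; a lone tile is shoved by 1 to 2 N.
- tile_2: The second tile of the stack counted from below, like the bottom one; wholly inside the holder. Drops 12 mm when the bottom tile has left.
- tile_3: The third tile of the stack counted from below, like the bottom one; wholly inside the holder. Drops 12 mm when the bottom tile has left.
- tile_4: The top tile of the stack counted from below, like the bottom one; wholly inside the holder. Drops 12 mm when the bottom tile has left.
- lemon: Bystander to leave alone: lemon, 72 mm long. Origin: centre of its underside.
- garlic: Bystander to leave alone: bulb of garlic, 53 mm across. Origin: centre of its underside.
- matchbox: Bystander to leave alone: matchbox, 36 x 54 x 16 mm. Origin: centre of its underside.
- mug: Bystander to leave alone: white enamel mug with a blue rim, 82 mm across, 80 mm high. Origin: centre of its underside.
- stone_bottle: Bystander to leave alone: brown and cream stoneware bottle, 66 mm across, 157 mm high. Origin: centre of its underside.
- spice_jar: Bystander to leave alone: glass spice jar with a brass-coloured cap, 42 mm across, 106 mm high. Origin: centre of its underside.
- pepper_mill: Bystander to leave alone: turned wooden pepper mill, 58 mm across, 170 mm high. Origin: centre of its underside.

How it is judged:
By the outcome, as a careful person would: the job done as asked, in the order asked, and still so for the second after the job is handed in, with the robot touching nothing.
It also fails if it takes over 51 s, if anything falls off the work surface, if the arm or the gripper's body presses on something with over 40 N, if the wrist force passes 120 N, or if a joint passes its speed limit or range.

## Robot

A 7-joint arm with a two-finger parallel gripper is mounted at the origin on a cart in front of the work surface, level with it; the furniture and walls round the work are solid. World frame = base frame: x ahead of the robot, y to its left, z up, the work surface at z = 0. Lengths are in m, angles in rad, forces in N, time in s.
With the tool pointing down it reaches from about 0.4 to 0.85 m from the base axis. Payload 4.5 kg.
Tool frame: the origin (TCP) lies midway between the tips of the shut fingers; the grasp point (between the pads) lies behind it (arm.grip_depth is the z of the grasp point in the tool frame, in m); z points along the fingers, y is the line along which they close (so a half turn about z gives the same grasp; the last joint's range is limited). The gripper opens to 88 mm and grips with 3 to 60 N. Pads are 18 mm wide; open, the fingers measure 123 mm over their backs; the gripper's body (75 mm by 187 mm) begins 45 mm behind the grasp point.
Start: joints at [-1.154, 0.689, -0.195, 1.565, 0.157, 0.902, -0.215], TCP at [0.233, 0.58, 0.239] pointing down, gripper open.
Joint ranges: [-3.01, 3.01], [-0.46, 2.08], [-1.47, 1.51], [0.13, 2.56], [-1, 4.14], [0.04, 2.09], [-2.66, 2.66]. Speed limits (rad/s): [2.57, 2.57, 3.14, 3.14, 3.14, 3.14, 3.14].

## Interface

Orientations are given as a unit quaternion [x, y, z, w].
In Python, from workcell import arm gives the robot as it stands.
- The arm moves only by the tool jog_arm, never from a script. Its argument "steps" is one flat list of numbers, 7 for each row, row after row: the turn, a rotation vector about the world's x, y, z in degrees, then the shift along the world's x, y, z in m, then the opening, from -1 (shut) to 1 (fully open). A call has 1 to 20 rows; each row is the pose to reach, as a shift and turn from the pose commanded when the call began; what a row does not reach only later rows make up. A row lasts 1/8 s, in which the tool goes at most 62.5 mm and 10.7 degrees, less where a joint would pass 70% of its speed; a pose out of reach is approached as far as the arm can. A call with a gripper value outside its range is refused whole. The fingers move at their own pace and stop on an object; the grip force is fixed at half the most. Time passes only in rows, so rows that repeat a pose let the fingers close. It gives the time, the measured TCP pose, the force, the opening and the grip force at its end, in the units of the state.
- arm.read_state(): the state, without advancing time (a new reading comes with each control period).
- arm.snapshot(name): name is "side" or "top" or "wrist"; returns a dict with "color" (480x640x3 uint8, red, green, blue), "mtx" (3x3 intrinsics, pixels), "R" (3x3) and "t" (3): a world point X has camera coordinates R X + t; the wrist camera has in their place "T_tool_cam" (4x4, takes a point from camera to tool coordinates, whose origin is the TCP and whose axes are the flange's). Camera axes: x right, y down, z forward; pixel columns grow to the right and rows downward; lengths in m; the calibration is good to about 2 mm. A picture is of the moment at which its call begins: read the wrist's pose just before it. There is no depth.
- arm.finish_job(): hands the job in; it is judged then, once.
The state is a dict: "time": time; "q": joint angles; "joint_velocities": joint speeds; "joint_efforts": joint torques, N m; "tool_pos": TCP position; "tcp_rot": TCP orientation; "ft_force": force on the tool from outside, world axes, zero at the start; "ft_torque": the same for the moment, N m; "opening": opening from 0.0 (shut) to 1.0 (fully open); "grip_force": force on a finger pad.
Only numpy, scipy, OpenCV 4.12 (cv2) and the standard library are available. Lean on these libraries where they do the work, as an engineer would, in place of code of your own. Each camera call takes 0.05 s, during which the arm holds its last target. There are 200 camera calls.

## Working session

There is one attempt and no reset: what is moved stays moved. The work goes in short steps, Python scripts to look and compute and a tool call to move; the robot and the scene stay as the last step left them, time stands still between calls to the robot, and variables do not carry over. Pictures are saved under pics/ and viewed, at most 10 in all, crops included, and the job is handed in when it is done.

Besides the shell and the picture viewer there is one more tool, called after ">>>" by a JSON object that holds its "name" and its "arguments", one argument or row to a line. jog_arm: Moves the arm, as the interface text tells. Its arguments: {"type":"object","properties":{"steps":{"type":"array"}},"required":["steps"]}

```bash
mkdir -p pics
cat > h.py <<'E'
import numpy as np, cv2
from workcell import arm
def snap(n,f):
    s=arm.read_state(); p=arm.snapshot(n); cv2.imwrite(f'pics/{f}.png',p['color'][:,:,::-1])
    np.savez(f'pics/{f}.npz',**{k:v for k,v in p.items()},pos=s['tool_pos'],rot=s['tcp_rot']); return p,s
E
python3 - <<'E'
from h import *
print(arm.grip_depth)
for n in('side','top'):
    p,s=snap(n,n+'0'); print(n,p['mtx'],p['R'],p['t'])
print(s)
E
```

```text
-0.0187
side [[461.10814052   0.         328.03353568]
 [  0.         461.10814052 237.55596579]
 [  0.           0.           1.        ]] [[ 0.86752482 -0.49724797  0.01204739]
 [-0.1621674  -0.30565727 -0.93822991]
 [ 0.47021529  0.81198404 -0.34580268]] [-0.44173318  0.12800088  0.61550043]
top [[455.24669407   0.         316.4156504 ]
 [  0.         455.24669407 238.91219828]
 [  0.           0.           1.        ]] [[-3.28353514e-03 -9.99826333e-01  1.83445511e-02]
 [-9.87111315e-01  3.05499911e-04 -1.60034869e-01]
 [ 1.60001472e-01 -1.86335941e-02 -9.86940889e-01]] [-0.00241926  0.50210714  0.86323332]
{'time': 0.05, 'q': array([-1.1542112 ,  0.68996114, -0.19452951,  1.5663356 ,  0.15730934,
        0.90250009, -0.21510713]), 'joint_velocities': array([-0.00064471, -0.00113853,  0.00046972, -0.00039365, -0.00105031,
        0.00270554, -0.00026018]), 'joint_efforts': array([-3.69415968e-03, -5.29009795e+01, -1.27324250e+00, -1.54028213e+01,
       -5.24969981e-02,  1.64588972e-03,  4.19090452e-05]), 'tool_pos': array([0.23324701, 0.57916885, 0.23792694]), 'tcp_rot': array([ 1.90179985e-01,  9.81748824e-01, -8.98873125e-04, -1.07279424e-04]), 'ft_force': array([-0.20743839,  0.51026438,  0.14160425]), 'ft_torque': array([ 0.02591167, -0.0225748 , -0.02122688]), 'grip_force': 0.0, 'opening': 1.0006544070450396}
```

View pics/side0.png

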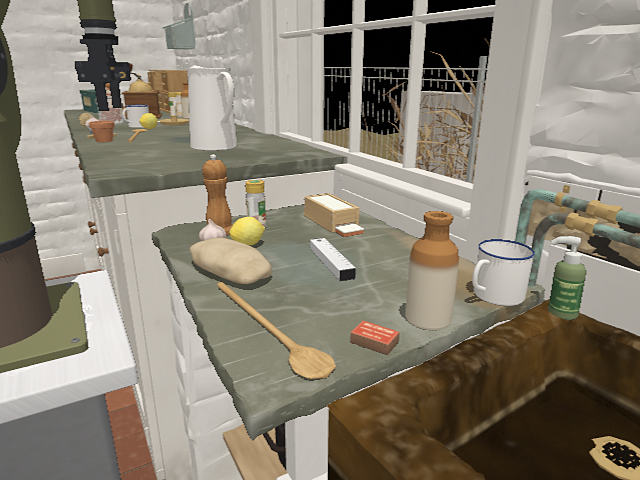

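View pics/top0.png

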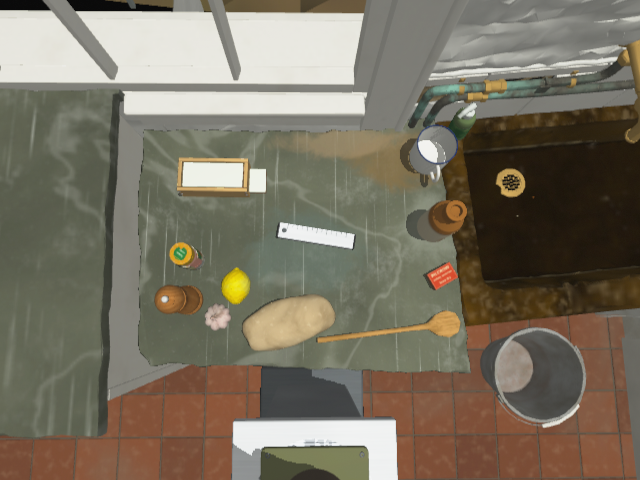

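The top view shows the holder at about (213,176), the tile end at (258,180) and the straightedge from (279,230) to (354,242). The side view shows them at (331,211), (349,230) and (332,258). Next I'll zoom in on both in one picture.

Run:
```python
from h import *
a=cv2.imread('pics/top0.png')[145:255,170:360]; b=cv2.imread('pics/side0.png')[185:285,290:370]
A=cv2.resize(a,None,fx=4,fy=4,interpolation=cv2.INTER_CUBIC)[:, :]
B=cv2.resize(b,None,fx=5,fy=5,interpolation=cv2.INTER_CUBIC)
cv2.imwrite('pics/zt.png',A);cv2.imwrite('pics/zs.png',B)
```

```text
(no output)
```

View pics/zt.png

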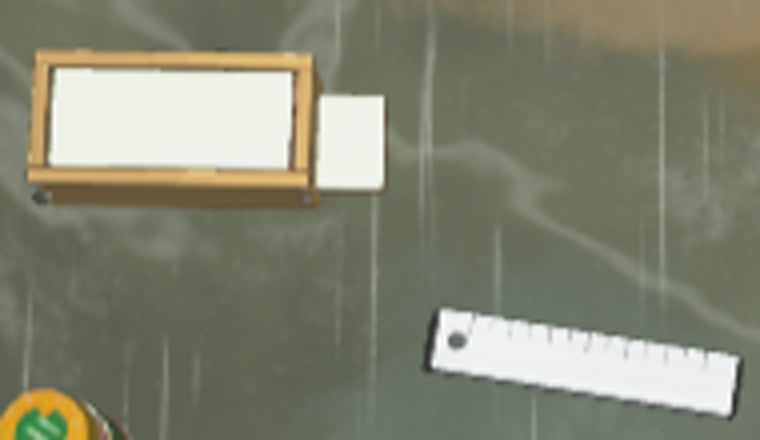

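View pics/zs.png

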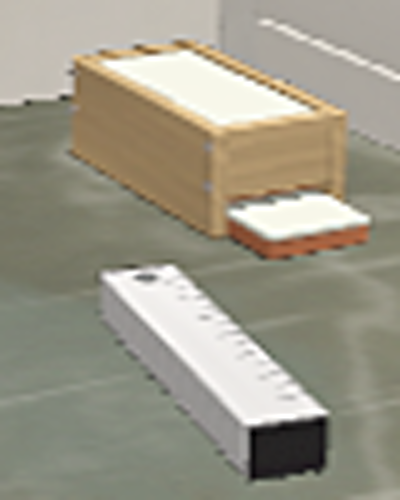

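```bash
cat >> h.py <<'E'
def P(f):
    d=np.load(f'pics/{f}.npz'); return d['mtx'],d['R'],d['t']
def onz(f,uv,z):
    K,R,t=P(f); C=-R.T@t; r=R.T@np.linalg.inv(K)@[*uv,1]; return C+r*(z-C[2])/r[2]
def tri(f1,u1,f2,u2):
    M=[]
    for f,u in((f1,u1),(f2,u2)):
        K,R,t=P(f); M.append(K@np.c_[R,t])
    X=cv2.triangulatePoints(M[0],M[1],np.float64(u1).reshape(2,1),np.float64(u2).reshape(2,1)).ravel(); return X[:3]/X[3]
E
python3 - <<'E'
from h import *
np.set_printoptions(precision=4,suppress=True)
pts={'se+x-y':((741,357),(328,412),.02),'se-x-y':((733,416),(248,422),.02),'se+x+y':((438,309),(178,265),.02),'se-x+y':((428,369),(102,272),.02),
'tile+x-y':((385,95),(370,217),.012),'tile-x-y':((384,188),(262,236),.012),
'h+x-y':((314,55),(345,110),.05),'h-x-y':((311,183),(215,130),.05),'h+x+y':((36,50),(190,42),.05),'h-x+y':((28,180),(75,60),.05)}
for k,(a,b,z) in pts.items():
    u=(170+(a[0]+.5)/4-.5,145+(a[1]+.5)/4-.5); v=(290+(b[0]+.5)/5-.5,185+(b[1]+.5)/5-.5)
    print(k,tri('top0',u,'side0',v),onz('top0',u,z),onz('side0',v,z))
for k,u in dict(lemon=(235,287),garlic=(217,317),jar=(183,254),mill=(172,299),loafR=(333,312),loaftop=(300,296),spoon=(443,324),match=(441,276),bottle=(445,218),mug=(432,148),edgeL=(139,200),edgeR=(455,280),wall=(250,130)).items(): print(k,onz('top0',u,0.03))
E
```

```text
se+x-y [ 0.5155 -0.0819  0.0207] [ 0.5158 -0.0821  0.02  ] [ 0.5161 -0.0806  0.02  ]
se-x-y [ 0.4856 -0.0776  0.0215] [ 0.4855 -0.0775  0.02  ] [ 0.4877 -0.0748  0.02  ]
se+x+y [0.542  0.0717 0.0191] [0.5407 0.0723 0.02  ] [0.5422 0.0694 0.02  ]
se-x+y [0.5106 0.0766 0.02  ] [0.5096 0.077  0.02  ] [0.5117 0.0766 0.02  ]
tile+x-y [0.6565 0.1017 0.012 ] [0.6566 0.1016 0.012 ] [0.6564 0.1016 0.012 ]
tile-x-y [0.6043 0.1024 0.012 ] [0.6063 0.1014 0.012 ] [0.6019 0.1025 0.012 ]
h+x-y [0.6641 0.1342 0.051 ] [0.6651 0.134  0.05  ] [0.6651 0.1369 0.05  ]
h-x-y [0.5976 0.1343 0.0511] [0.5986 0.1341 0.05  ] [0.5985 0.1373 0.05  ]
h+x+y [0.6662 0.2744 0.049 ] [0.6673 0.2735 0.05  ] [0.6626 0.2709 0.05  ]
h-x+y [0.6009 0.275  0.0475] [0.5999 0.2744 0.05  ] [0.5972 0.2668 0.05  ]
lemon [0.408  0.1571 0.03  ]
garlic [0.3499 0.1905 0.03  ]
jar [0.4735 0.2617 0.03  ]
mill [0.3849 0.2792 0.03  ]
loafR [ 0.3588 -0.0355  0.03  ]
loaftop [0.39   0.0291 0.03  ]
spoon [ 0.3348 -0.251   0.03  ]
match [ 0.4289 -0.2515  0.03  ]
bottle [ 0.5468 -0.2653  0.03  ]
mug [ 0.6958 -0.2453  0.03  ]
edgeL [0.5836 0.355  0.03  ]
edgeR [ 0.4209 -0.2792  0.03  ]
wall [0.7337 0.1341 0.03  ]
```

Triangulated heights (0.020, 0.012 and 0.050) match the given sizes. I'll hover over the tile end and check with the wrist camera.

>>> {"name": "jog_arm", "arguments": {
  "steps": [0,0,-7,0.04,-0.047,0,1,0,0,-14,0.08,-0.094,0,1,0,0,-21,0.12,-0.141,0,1,0,0,-28,0.16,-0.188,0,1,0,0,-35,0.2,-0.235,0,1,0,0,-42,0.24,-0.282,0,1,0,0,-49,0.28,-0.329,0,1,0,0,-56,0.32,-0.376,0,1,0,0,-63,0.36,-0.423,0,1,0,0,-68.8,0.398,-0.466,-0.02,1,0,0,-68.8,0.398,-0.466,-0.06,1,0,0,-68.8,0.398,-0.466,-0.06,1,0,0,-68.8,0.398,-0.466,-0.06,1,0,0,-68.8,0.398,-0.466,-0.06,1]
}}

```text
time: 1.85
tool_pos: [0.6321, 0.1151, 0.1805]
tcp_rot: [0.711, 0.703, 0.001, 0.001]
ft_force: [-0.2, 0.4, -0.2]
opening: 1.0
grip_force: 0.0
```

Run:
```python
from h import *
p,s=snap('wrist','w1'); print(s['tool_pos'],s['tcp_rot'],s['q'],s['time']); print(p['T_tool_cam'],p['mtx'])
```

```text
[0.63208209 0.11505629 0.18049903] [7.11050706e-01 7.03139196e-01 1.35629998e-03 5.70533356e-04] [-0.29407354  0.77864848  0.07901055  1.57690616 -0.07900452  0.7862452
 -0.19324652] 1.85
[[ 3.77065200e-04 -9.50591273e-01 -3.10444985e-01  8.08347917e-02]
 [ 9.99999927e-01  3.79517602e-04  5.25022209e-05 -6.81855938e-04]
 [ 6.79111835e-05 -3.10444982e-01  9.50591347e-01 -1.46736606e-01]
 [ 0.00000000e+00  0.00000000e+00  0.00000000e+00  1.00000000e+00]] [[418.99599461   0.         315.26500422]
 [  0.         418.99599461 232.23031401]
 [  0.           0.           1.        ]]
```

View pics/w1.png

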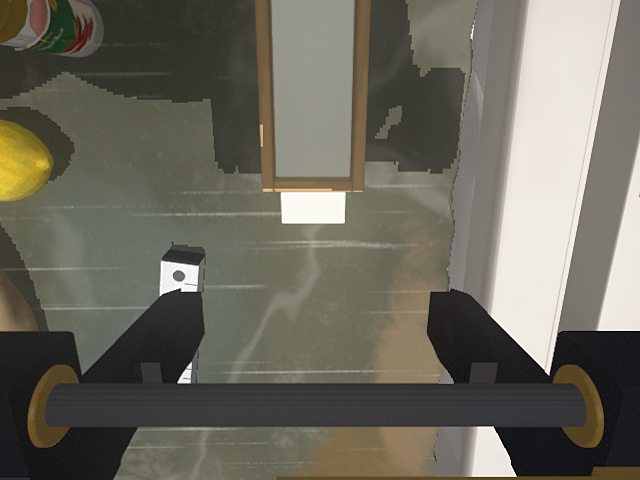

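The wrist view shows the tile end with corners at (282,223) and (344,223), the holder's slot-end corners at (262,190) and (365,190), and the bar cap at (183,255). The sill's base is at column 460, which leaves enough clearance.

```bash
cat >> h.py <<'E'
from scipy.spatial.transform import Rotation as Ro
def wz(f,uv,z):
    d=np.load(f'pics/{f}.npz'); R=Ro.from_quat(d['rot']).as_matrix(); T=d['T_tool_cam']
    C=R@T[:3,3]+d['pos']; r=R@T[:3,:3]@np.linalg.inv(d['mtx'])@[*uv,1]; return C+r*(z-C[2])/r[2]
E
python3 - <<'E'
from h import *
np.set_printoptions(precision=4,suppress=True)
g=cv2.imread('pics/w1.png',0).astype(float)
# subpixel tile side edges per row, holder outer edges
def edge(row,c0,c1,s):
    d=s*np.diff(g[row,c0:c1]); i=d.argmax(); return c0+i+.5
for r in (200,206,212,218):
    a=edge(r,270,295,1);b=edge(r,335,355,-1); A=wz('w1',(a,r),.012);B=wz('w1',(b,r),.012); print(r,a,b,A,B,(A+B)/2)
d=-np.diff(g[205:240,300:330].mean(1)); print('end',wz('w1',(313,205+d.argmax()+.5),.012))
for uv in((262,190),(365,190),(256.5,5),(367.5,5)): print(wz('w1',uv,.05))
E
```

```text
200 280.5 344.5 [0.6051 0.1196 0.012 ] [0.6545 0.1191 0.012 ] [0.6298 0.1193 0.012 ]
206 280.5 344.5 [0.6049 0.1148 0.012 ] [0.6545 0.1143 0.012 ] [0.6297 0.1146 0.012 ]
212 281.5 344.5 [0.6055 0.11   0.012 ] [0.6546 0.1095 0.012 ] [0.6301 0.1097 0.012 ]
218 281.5 344.5 [0.6053 0.1052 0.012 ] [0.6546 0.1046 0.012 ] [0.63   0.1049 0.012 ]
end [0.6299 0.1004 0.012 ]
[0.5961 0.1358 0.05  ]
[0.6655 0.1351 0.05  ]
[0.5984 0.2472 0.05  ]
[0.6641 0.2466 0.05  ]
```

>>> {"name": "jog_arm", "arguments": {
  "steps": [0,0,0,-0.0015,-0.001,-0.05,1,0,0,0,-0.0015,-0.001,-0.1,1,0,0,0,-0.0015,-0.001,-0.14,1,0,0,0,-0.0015,-0.001,-0.165,1,0,0,0,-0.0015,-0.001,-0.1765,1,0,0,0,-0.0015,-0.001,-0.1765,1,0,0,0,-0.0015,-0.001,-0.1765,1]
}}

```text
time: 2.78
tool_pos: [0.6311, 0.113, 0.0037]
tcp_rot: [0.712, 0.703, 0.001, 0.001]
ft_force: [0.3, -0.6, 0.3]
opening: 0.997
grip_force: 0.0
```

>>> {"name": "jog_arm", "arguments": {
  "steps": [0,0,0,-0.0005,0,0,0.2,0,0,0,-0.0005,0,0,-0.5,0,0,0,-0.0005,0,0,-1,0,0,0,-0.0005,0,0,-1,0,0,0,-0.0005,0,0,-1,0,0,0,-0.0005,0,0,-1,0,0,0,-0.0005,0,0,-1,0,0,0,-0.0005,0,0,-1]
}}

```text
time: 3.78
tool_pos: [0.6298, 0.1127, 0.0023]
tcp_rot: [0.712, 0.703, 0.0, 0.0]
ft_force: [0.4, -0.9, 0.9]
opening: 0.564
grip_force: 30.0
```

>>> {"name": "jog_arm", "arguments": {
  "steps": [0,0,0,0,-0.005,0,-1,0,0,0,-0.0001,-0.012,0,-1,0,0,0,-0.0002,-0.02,0,-1,0,0,0,-0.0004,-0.03,0,-1,0,0,0,-0.0005,-0.04,0,-1,0,0,0,-0.0006,-0.05,0,-1,0,0,0,-0.0007,-0.06,0,-1,0,0,0,-0.0008,-0.07,0,-1,0,0,0,-0.001,-0.08,0,-1,0,0,0,-0.0011,-0.09,0,-1,0,0,0,-0.0012,-0.1,0,-1,0,0,0,-0.0013,-0.11,0,-1,0,0,0,-0.0014,-0.12,0,-1,0,0,0,-0.0015,-0.128,0,-1,0,0,0,-0.0016,-0.134,0,-1,0,0,0,-0.0016,-0.135,0,-1,0,0,0,-0.0016,-0.135,0,-1,0,0,0,-0.0016,-0.135,0,-1]
}}

```text
time: 6.02
tool_pos: [0.6278, -0.0231, 0.0023]
tcp_rot: [0.712, 0.702, -0.0, 0.0]
ft_force: [0.1, -0.4, 2.3]
opening: 0.563
grip_force: 30.0
```

Run:
```python
from h import *
for n in('top','side','wrist'): p,s=snap(n,n+'2')
print(s['tool_pos'],s['tcp_rot'],s['opening'],s['time'])
a=cv2.imread('pics/top2.png')[140:270,165:365]
cv2.imwrite('pics/zt2.png',cv2.resize(a,None,fx=4,fy=4,interpolation=cv2.INTER_CUBIC))
```

```text
[ 0.62776651 -0.02306446  0.00225753] [ 7.11748352e-01  7.02434276e-01 -4.33757202e-04  4.27238556e-04] 0.56695754193035 6.125
```

View pics/wrist2.png

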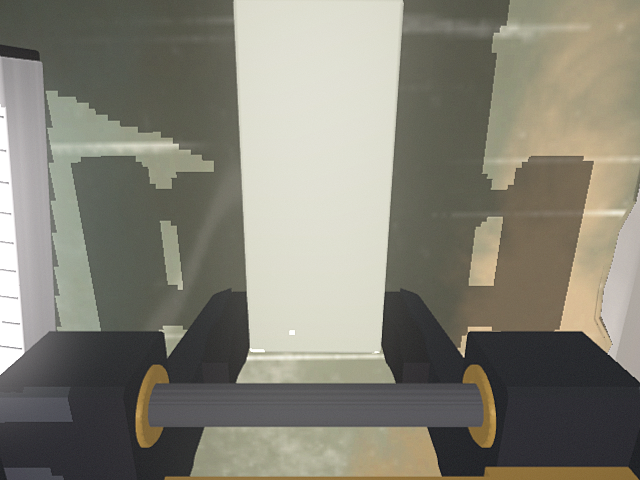

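The tile is out and held straight, with its end at row 350 and both sides between the pads. I'll release it, rise and hover over the bar.

>>> {"name": "jog_arm", "arguments": {
  "steps": [0,0,0,0,0,0,-0.5,0,0,0,0,0,0,0.5,0,0,0,0,0,0,0.8,0,0,0,0,0,0,0.8,0,0,0,0,0,0.03,0.8,0,0,0,0,0,0.08,1,0,0,0,-0.04,0.007,0.11,1,0,0,-4,-0.08,0.014,0.11,1,0,0,-8.8,-0.115,0.021,0.11,1,0,0,-8.8,-0.115,0.021,0.11,1,0,0,-8.8,-0.115,0.021,0.11,1,0,0,-8.8,-0.115,0.021,0.11,1]
}}

```text
time: 7.68
tool_pos: [0.5143, -0.0014, 0.1122]
tcp_rot: [0.763, 0.646, 0.001, 0.001]
ft_force: [0.6, -0.1, -0.7]
opening: 0.998
grip_force: 0.0
```

Run:
```python
from h import *
for n in('top','wrist'): p,s=snap(n,n+'3')
print(s['tool_pos'],s['tcp_rot'],s['opening'],s['time'])
a=cv2.imread('pics/top3.png')[140:270,165:365]
A=cv2.resize(a,(600,390),interpolation=cv2.INTER_CUBIC)
b=cv2.resize(cv2.imread('pics/wrist3.png')[0:350],(366,200))
cv2.imwrite('pics/z3.png',cv2.imread('pics/wrist3.png'))
```

```text
[ 0.51406795 -0.00143923  0.11216465] [7.63479165e-01 6.45832043e-01 5.59834575e-04 4.73436090e-04] 1.003358037992376 7.725
```

View pics/z3.png

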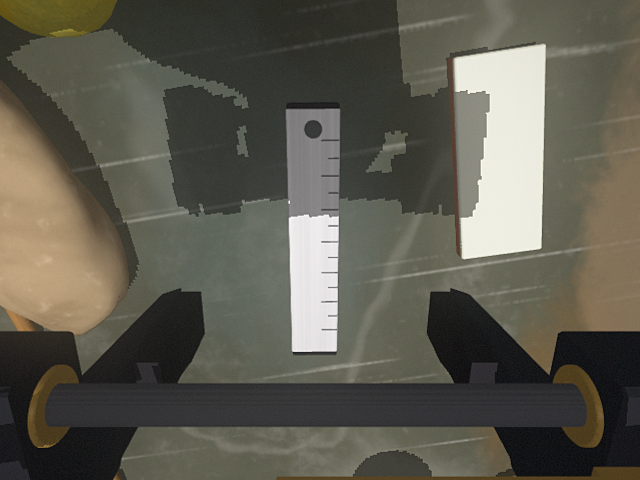

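The wrist view shows the bar's top face from (286,105) and (340,105) down to (291,354) and (338,354). It also shows the free tile, corners (454,58), (545,44), (542,249) and (463,258). Measuring both now.

Run:
```python
from h import *
np.set_printoptions(precision=4,suppress=True)
W=lambda u,z:wz('wrist3',u,z)
b=[W(u,.02) for u in((286.5,105),(339.5,105),(337.5,354),(292,354))]
t=[W(u,.012) for u in((454,58),(545,44),(542,249),(463,258))]
for n,q in(('bar',b),('tile',t)):
    q=np.array(q); d=(q[0]+q[1]-q[2]-q[3])/2
    print(n,q.mean(0),'yaw-off',np.degrees(np.arctan2(d[0],d[1])),'len',np.hypot(*d[:2]),'w',np.linalg.norm(q[1]-q[0]),np.linalg.norm(q[2]-q[3]));print(q)
```

```text
bar [ 0.5122 -0.0044  0.02  ] yaw-off 9.197559836058145 len 0.15791764031392286 w 0.028923518085191505 0.030150570880713073
[[ 0.5106  0.076   0.02  ]
 [ 0.5391  0.0712  0.02  ]
 [ 0.5145 -0.0848  0.02  ]
 [ 0.4847 -0.0798  0.02  ]]
tile [0.6285 0.0248 0.012 ] yaw-off 0.8333797288585336 len 0.11910324484971761 w 0.04904260791839218 0.04939767779729299
[[ 0.6048  0.0849  0.012 ]
 [ 0.6539  0.0838  0.012 ]
 [ 0.6523 -0.0358  0.012 ]
 [ 0.6029 -0.0337  0.012 ]]
```

>>> {"name": "jog_arm", "arguments": {
  "steps": [0,0,0,-0.0015,-0.001,-0.05,1,0,0,0,-0.0015,-0.001,-0.085,1,0,0,0,-0.0015,-0.001,-0.1,1,0,0,0,-0.0015,-0.001,-0.1075,1,0,0,0,-0.0015,-0.001,-0.1075,1,0,0,0,-0.0015,-0.001,-0.1075,0.4,0,0,0,-0.0015,-0.001,-0.1075,0,0,0,0,-0.0015,-0.001,-0.1075,-0.5,0,0,0,-0.0015,-0.001,-0.1075,-1,0,0,0,-0.0015,-0.001,-0.1075,-1,0,0,0,-0.0015,-0.001,-0.1075,-1,0,0,0,-0.0015,-0.001,-0.1075,-1,0,0,0,-0.0015,-0.001,-0.1075,-1]
}}

```text
time: 9.4
tool_pos: [0.5114, -0.0022, 0.0047]
tcp_rot: [0.763, 0.646, 0.0, 0.0]
ft_force: [0.5, 0.2, -0.2]
opening: 0.337
grip_force: 30.0
```

>>> {"name": "jog_arm", "arguments": {
  "steps": [0,0,1,0.004,0.002,-0.0004,-1,0,0,2,0.009,0.005,-0.0004,-1,0,0,3.5,0.016,0.009,-0.0004,-1,0,0,5,0.024,0.013,-0.0004,-1,0,0,6.5,0.032,0.018,-0.0004,-1,0,0,8,0.04,0.023,-0.0004,-1,0,0,8.7,0.045,0.0265,-0.0004,-1,0,0,8.7,0.0455,0.0275,-0.0004,-1,0,0,8.7,0.0455,0.0275,-0.0004,-1,0,0,8.7,0.0455,0.0275,-0.0004,-1]
}}

```text
time: 10.65
tool_pos: [0.5557, 0.0232, 0.0048]
tcp_rot: [0.713, 0.701, -0.002, 0.0]
ft_force: [-3.2, -3.6, 6.3]
opening: 0.337
grip_force: 30.0
```

>>> {"name": "jog_arm", "arguments": {
  "steps": [0,0,0,0,0,0,-0.6,0,0,0,0,0,0,-0.18,0,0,0,0,0,0,-0.18,0,0,0,0,0,0,-0.18,0,0,0,0,0,0.015,-0.18,0,0,0,0,0,0.05,-0.18,0,0,-10,-0.01,0,0.09,0.2,0,0,-20,-0.02,0,0.09,1,0,0,-30,-0.03,0,0.09,1,0,0,-40,-0.04,0,0.09,1,0,0,-50,-0.04,0,0.09,1,0,0,-60,-0.04,0,0.09,1,0,0,-70,-0.04,0,0.09,1,0,0,-80,-0.04,0,0.09,1,0,0,-89.8,-0.04,0,0.09,1,0,0,-89.8,-0.04,0,0.09,1,0,0,-89.8,-0.04,0,0.09,1,0,0,-89.8,-0.04,0,0.09,1]
}}

```text
time: 12.9
tool_pos: [0.5169, 0.0254, 0.0946]
tcp_rot: [1.0, -0.005, 0.0, -0.0]
ft_force: [0.4, 0.2, -0.2]
opening: 1.0
grip_force: 0.0
```

Run:
```python
from h import *
for n in('top','wrist'): p,s=snap(n,n+'4')
print(s['tool_pos'],s['tcp_rot'],s['opening'],s['q'],s['time'])
```

```text
[0.51687209 0.02532858 0.09450424] [ 9.99987777e-01 -4.94018266e-03  7.88911633e-05 -1.85369086e-04] 1.000567105905203 [-0.35308795  0.82679518  0.36542078  2.02119558 -0.70351119  0.41911949
 -1.02104172] 12.95
```

View pics/wrist4.png

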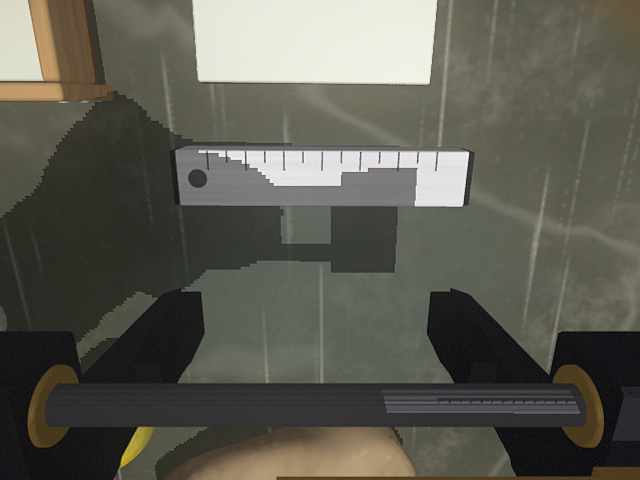

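The tile's near edge is at row 83, columns 197–432. The bar's top face runs from row 150 to row 206 over columns 175–472, overhanging the tile at both ends. Measuring the gap, yaw and where to push.

```bash
cat >> h.py <<'E'
def line(f,cols,r0,r1,sgn,z):
    g=cv2.GaussianBlur(cv2.imread(f'pics/{f}.png',0),(5,1),0).astype(float); P=[]
    for c in cols:
        d=sgn*np.diff(g[r0:r1,c]); i=d.argmax(); 
        if 0<i<len(d)-1:
            a,b,e=d[i-1:i+2]; o=.5*(a-e)/(a-2*b+e) if a-2*b+e else 0
        else:o=0
        P.append(wz(f,(c,r0+i+o+.5),z))
    P=np.array(P); k=np.polyfit(P[:,1],P[:,0],1); rs=P[:,0]-np.polyval(k,P[:,1]); m=abs(rs)<=max(.0005,2*np.median(abs(rs))); k=np.polyfit(P[m,1],P[m,0],1)
    return k, np.degrees(np.arctan(k[0])), abs(P[m,0]-np.polyval(k,P[m,1])).max(), m.sum()
E
python3 - <<'E'
from h import *
np.set_printoptions(precision=4,suppress=True)
f='wrist4'
for n,a in dict(tile=(range(215,420,5),70,95,-1,.012),barnear=(range(195,275,4),195,218,-1,.02),barnear2=(range(195,460,5),198,214,-1,.02)).items():
    k,ang,e,m=line(f,*a); print(n,'x at y=.025:',np.polyval(k,.025),'yaw',ang,e,m)
print([wz(f,u,.02) for u in((174,150),(473,152),(469,206),(179,206))]); print([wz(f,u,.012) for u in((197.5,83),(431.5,83))])
E
```

```text
tile x at y=.025: 0.6030973845588178 yaw 1.1920137290227446 0.00014711424056823574 41
barnear x at y=.025: 0.5398116501056504 yaw 0.916050379800101 9.028229697571888e-05 20
barnear2 x at y=.025: 0.5400022417580267 yaw 0.7537235419645267 0.0002704347797191087 53
[array([0.5705, 0.0987, 0.02  ]), array([ 0.568 , -0.0575,  0.02  ]), array([ 0.5389, -0.0584,  0.02  ]), array([0.5404, 0.0994, 0.02  ])]
[array([0.6036, 0.0853, 0.012 ]), array([ 0.6024, -0.0353,  0.012 ])]
```

>>> {"name": "jog_arm", "arguments": {
  "steps": [0,0,-0.4,0,0,-0.05,1,0,0,-0.4,0,0,-0.08,1,0,0,-0.4,0,0,-0.0905,1,0,0,-0.4,0,0,-0.0905,1,0,0,-0.4,0.005,0,-0.0905,1,0,0,-0.4,0.01,0,-0.0905,1,0,0,-0.4,0.014,0,-0.0905,1,0,0,-0.4,0.018,0,-0.0905,1,0,0,-0.4,0.022,0,-0.0905,1,0,0,-0.4,0.026,0,-0.0905,1,0,0,-0.4,0.03,0,-0.0905,1,0,0,-0.4,0.033,0,-0.0905,1,0,0,-0.4,0.035,0,-0.0905,1,0,0,-0.4,0.035,0,-0.0905,1,0,0,-0.4,0.035,0,-0.0905,1]
}}

```text
time: 14.88
tool_pos: [0.552, 0.0253, 0.0038]
tcp_rot: [1.0, -0.009, 0.0, 0.0]
ft_force: [-0.4, 0.2, -0.2]
opening: 1.003
grip_force: 0.0
```

Run:
```python
from h import *
p,s=snap('wrist','wrist5')
print(s['tool_pos'],s['tcp_rot'],s['ft_force'],s['time'])
```

```text
[0.55204241 0.02526891 0.00384935] [ 9.99959490e-01 -8.99778356e-03  2.22200381e-04  9.31707980e-05] [-0.36560043  0.19869449 -0.22785779] 14.875
```

View pics/wrist5.png

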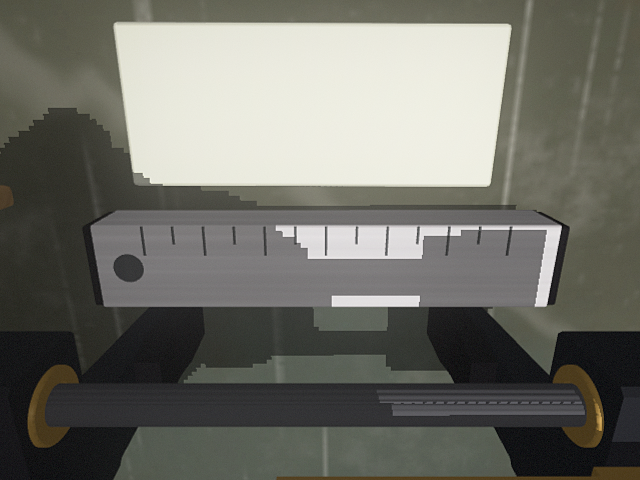

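The gap lies between the tile's near edge at row 186 and the bar's far face, which spans rows 210 (bottom) to 226 (top). Measuring it.

```bash
cat >> h.py <<'E'
def rep(f,tr,br):
    # tile near top edge, bar far bottom edge at z~0
    for n,a in dict(tile=(range(165,480,5),*tr,-1,.012),barnear=(range(110,320,5),*br,-1,.02)).items():
        k,ang,e,m=line(f,*a); print(n,'x at y=-.03,.025,.08:',np.polyval(k,[-.03,.025,.08]),'yaw',ang,e,m)
E
python3 - <<'E'
from h import *
np.set_printoptions(precision=4,suppress=True)
f='wrist5'; rep(f,(178,196),(298,316))
g=cv2.imread('pics/wrist5.png',0)
for c in (330,460): print(c,g[180:232,c])
for n,u,z in (('bartop',(112,226),.02),('bartop',(540,226),.02),('bot',(115,210.5),0),('bot',(536,210.5),0),('t',(134,186),.012),('t',(490,187),.012)): print(n,wz(f,u,z))
E
```

```text
tile x at y=-.03,.025,.08: [0.602  0.6032 0.6044] yaw 1.2597181714245975 0.00011983511489788157 63
barnear x at y=-.03,.025,.08: [0.5612 0.5622 0.5632] yaw 1.0240654804662892 4.386607061024339e-05 42
330 [235 234 235 231 220 197 121 110 116 118 118 119 116 117 120 116 120 120
 119 122 120 120 126 126 125 121  81  86  88  87 103 115 114 112 109 111
 107 111 112 109 110 111 108 105 115 168 203 211 224 222 222 221]
460 [236 236 237 236 226 218 191  93 106 109 106 111 111 111 112 114 111 109
 109 106 107 104 108 107  99  69  71  70  69  76 101 106 103 106 103 104
 100 104 103 102 103 103 105  99 110 159 194 212 223 222 211 219]
bartop [0.5927 0.091  0.02  ]
bartop [ 0.5902 -0.0486  0.02  ]
bot [0.5927 0.0991 0.    ]
bot [ 0.5899 -0.0574  0.    ]
t [0.6041 0.0854 0.012 ]
t [ 0.6017 -0.0342  0.012 ]
```

>>> {"name": "jog_arm", "arguments": {
  "steps": [0,0,-0.1,0.0025,0,0,1,0,0,-0.2,0.005,0,0,1,0,0,-0.2,0.0075,0,0,1,0,0,-0.2,0.009,0,0,1,0,0,-0.2,0.01,0,0,1,0,0,-0.2,0.01,0,0,1,0,0,-0.2,0.01,0,0,1]
}}

```text
time: 15.8
tool_pos: [0.562, 0.0253, 0.0038]
tcp_rot: [1.0, -0.011, 0.0, 0.0]
ft_force: [-0.5, 0.1, -0.7]
opening: 1.002
grip_force: 0.2
```

Run:
```python
from h import *
np.set_printoptions(precision=4,suppress=True)
p,s=snap('wrist','wrist6')
print(s['tool_pos'],s['tcp_rot'],s['ft_force'],s['time'])
g=cv2.imread('pics/wrist6.png',0)
for c in (140,200,330,400,480): print(c,g[195:240,c])
rep('wrist6',(190,230),(298,316))
```

```text
[0.562  0.0253 0.0038] [ 0.9999 -0.0107  0.0001  0.    ] [-0.5057  0.061  -0.7331] 15.8
140 [125 125 123 122 122 124 121 122 121 124 123 121 123 123 119 124 124 116
 108 100  99 100  97 100 101 101 104  98  97  98 102 115 112  42  49  65
  77  80  83 100 113 112 120 116 117]
200 [220 115 130 132 130 129 132 132 129 130 131 129 130 130 127 129 131 127
 119 115 107 108 105 105 104 107 108 108 105 103 103 116 122 119 120 123
 124 124 122 122 121 123 126 128 124]
330 [230 230 230 229 229 231 231 230 229 227 229 229 228 230 229 230 228 221
 215 198  98 110 111 111 111 113 110 112 113 108 112 156 193 202 218 217
 217 216 217 218 214 218 220 220 219]
400 [231 230 231 229 229 231 231 229 230 229 230 229 231 229 230 230 229 222
 214 201  97 107 109 111 110 110 112 109 109 105 111 156 192 203 215 216
 217 218 216 216 216 217 219 218 214]
480 [230 230 229 230 229 229 229 230 229 229 229 229 229 229 229 229 229 222
 210 198  83  98  99 100 102 100  99 100  99  94 103 155 176  81  96  88
  66  66  70  76  85  85  85  98 107]
tile x at y=-.03,.025,.08: [0.601  0.6041 0.6072] yaw 3.243486071462097 0.002503553988998597 51
barnear x at y=-.03,.025,.08: [0.5706 0.5718 0.5729] yaw 1.2185719268344843 7.571468861777841e-05 42
```

Run:
```python
from h import *
np.set_printoptions(precision=5,suppress=True)
for f,cols,(t,b) in (('wrist5',(180,330,400,470),((175,197),(218,234))),('wrist6',(180,300,330,360,400,450),((206,222),(222,232)))):
    g=cv2.imread(f'pics/{f}.png',0).astype(float)
    for c in cols:
        def e(r0,r1,s):
            col=g[r0:r1,c-3:c+4].mean(1); d=np.clip(s*np.diff(col),0,None); d[d<15]=0; return r0+.5+(d*np.arange(len(d))).sum()/max(d.sum(),1), d.max()
        rt=e(t[0],t[1],-1); rb=e(b[0],b[1],1)
        A=wz(f,(c,rt[0]),.012);B=wz(f,(c,rb[0]),.02)
        print(f,c,rt,rb,A[:2],B[:2],'gap mm',1e3*(A[0]-B[0]))
```

```text
wrist5 180 (np.float64(185.35486891385767), np.float64(130.42857142857142)) (np.float64(218.5), np.float64(0.0)) [0.60409 0.06991] [0.5948  0.06855] gap mm 9.28350726769156
wrist5 330 (np.float64(185.49089726918075), np.float64(64.57142857142858)) (np.float64(224.89378238341968), np.float64(50.14285714285714)) [0.60314 0.01958] [0.59176 0.01993] gap mm 11.379647682238092
wrist5 400 (np.float64(186.2227332457293), np.float64(78.57142857142858)) (np.float64(225.1431718061674), np.float64(50.28571428571428)) [ 0.60247 -0.00394] [ 0.59127 -0.00289] gap mm 11.205138743214938
wrist5 470 (np.float64(186.29777777777778), np.float64(102.57142857142857)) (np.float64(225.5011961722488), np.float64(52.85714285714286)) [ 0.60203 -0.02746] [ 0.59074 -0.02574] gap mm 11.29180997311452
wrist6 180 (np.float64(206.5), np.float64(0.0)) (np.float64(222.5), np.float64(0.0)) [0.60688 0.07064] [0.60354 0.06859] gap mm 3.3380688846762485
wrist6 300 (np.float64(214.5), np.float64(99.57142857142857)) (np.float64(225.9497444633731), np.float64(46.14285714285715)) [0.60318 0.02984] [0.60154 0.02962] gap mm 1.644611325283929
wrist6 330 (np.float64(214.5), np.float64(100.14285714285712)) (np.float64(225.94623655913978), np.float64(44.14285714285714)) [0.60296 0.01955] [0.60133 0.01984] gap mm 1.632839734517666
wrist6 360 (np.float64(214.5), np.float64(101.85714285714285)) (np.float64(226.414373088685), np.float64(43.14285714285715)) [0.60274 0.00925] [0.60096 0.01005] gap mm 1.782199589661082
wrist6 400 (np.float64(214.5), np.float64(104.71428571428571)) (np.float64(225.94802867383513), np.float64(44.000000000000014)) [ 0.60245 -0.00447] [ 0.60084 -0.00299] gap mm 1.608772931849467
wrist6 450 (np.float64(214.5), np.float64(111.28571428571429)) (np.float64(226.44618834080717), np.float64(46.57142857142857)) [ 0.60209 -0.02163] [ 0.60032 -0.01932] gap mm 1.7616155308544101
```

>>> {"name": "jog_arm", "arguments": {
  "steps": [0,0,0,0.0005,0,0,1,0,0,0,0.001,0,0,1,0,0,0,0.001,0,0,1,0,0,0,0.001,0,0,1]
}}

```text
time: 16.35
tool_pos: [0.563, 0.0253, 0.0039]
tcp_rot: [1.0, -0.011, 0.0, 0.0]
ft_force: [-0.3, -0.2, 0.1]
opening: 1.001
grip_force: 0.1
```

```bash
cat > gap.py <<'E'
from h import *
import sys
f=sys.argv[1]; p,s=snap('wrist',f); print(s['tool_pos'],s['ft_force'],s['time'])
g=cv2.imread(f'pics/{f}.png',0).astype(float)
def far(c): # far tile edge, near tile edge, bar top edge
    col=g[:,c-3:c+4].mean(1); d=np.diff(col)
    def e(r0,r1,s):
        w=np.clip(s*d[r0:r1],0,None); w[w<8]=0; return r0+.5+(w*np.arange(len(w))).sum()/max(w.sum(),1)
    return wz(f,(c,e(20,120,1)),.012)[0], wz(f,(c,e(206,224,-1)),.012)[0], wz(f,(c,e(222,232,1)),.02)[0]
for c in(300,330,360,400,450):
    a,t,b=far(c); print(c,'far %.2f near %.2f bar %.2f gap %.2f mm'%(1e3*a,1e3*t,1e3*b,1e3*(t-b)))
E
python3 gap.py wrist7
```

```text
[0.56297067 0.02527752 0.00385542] [-0.33111633 -0.24941426  0.06408583] 16.35
300 far 652.71 near 603.41 bar 602.36 gap 1.04 mm
330 far 652.57 near 603.18 bar 602.19 gap 0.99 mm
360 far 652.38 near 602.96 bar 601.95 gap 1.01 mm
400 far 652.23 near 602.66 bar 601.66 gap 1.00 mm
450 far 651.86 near 602.28 bar 601.30 gap 0.98 mm
```

>>> {"name": "jog_arm", "arguments": {
  "steps": [0,0,0,0.0006,0,0,1,0,0,0,0.0006,0,0,1,0,0,0,0.0006,0,0,1]
}}

```text
time: 16.77
tool_pos: [0.5632, 0.0253, 0.0038]
tcp_rot: [1.0, -0.011, -0.0, 0.0]
ft_force: [-0.8, 0.3, 1.0]
opening: 1.002
grip_force: 0.6
```

```bash
python3 gap.py wrist8
```

```text
[0.56323161 0.02531723 0.00384127] [-0.81076348  0.31061949  1.01974432] 16.775
300 far 652.69 near 603.53 bar 602.64 gap 0.89 mm
330 far 652.55 near 603.31 bar 602.46 gap 0.84 mm
360 far 652.39 near 603.04 bar 602.25 gap 0.79 mm
400 far 652.23 near 602.75 bar 601.93 gap 0.82 mm
450 far 651.86 near 602.38 bar 601.59 gap 0.79 mm
```

>>> {"name": "jog_arm", "arguments": {
  "steps": [0,0,0,0.0004,0,0,1,0,0,0,0.0004,0,0,1,0,0,0,0.0004,0,0,1,0,0,0,0.0004,0,0,1]
}}

```text
time: 17.32
tool_pos: [0.5633, 0.0253, 0.0038]
tcp_rot: [1.0, -0.011, -0.0, -0.0]
ft_force: [-3.2, 1.2, 2.9]
opening: 1.002
grip_force: 1.9
```

```bash
python3 gap.py wrist9
```

```text
[0.56328237 0.02528977 0.00383446] [-3.19822183  1.17166979  2.93022895] 17.325
300 far 652.74 near 603.42 bar 602.69 gap 0.73 mm
330 far 652.58 near 603.20 bar 602.52 gap 0.68 mm
360 far 652.41 near 602.97 bar 602.29 gap 0.68 mm
400 far 652.26 near 602.68 bar 601.98 gap 0.70 mm
450 far 651.90 near 602.31 bar 601.64 gap 0.67 mm
```

The force has climbed to 3 N and the bar and tile have both stopped, while the tile's far edge has stayed put, so the bar is flush. Backing straight off, then up.

>>> {"name": "jog_arm", "arguments": {
  "steps": [0,0,0,-0.001,0,0,1,0,0,0,-0.005,0,0,1,0,0,0,-0.015,0,0,1,0,0,0,-0.03,0,0.0,1,0,0,0,-0.04,0,0.02,1,0,0,0,-0.04,0,0.07,1,0,0,0,-0.04,0,0.12,1,0,0,0,-0.04,0,0.12,1,0,0,0,-0.04,0,0.12,1]
}}

```text
time: 18.5
tool_pos: [0.5233, 0.0257, 0.1234]
tcp_rot: [1.0, -0.01, -0.0, -0.0]
ft_force: [-0.3, 0.2, -0.3]
opening: 1.003
grip_force: 0.0
```

Run:
```python
from h import *
p,s=snap('wrist','w10'); snap('top','t10'); print(s['tool_pos'],s['time'])
a=cv2.imread('pics/w10.png')[0:300]; b=cv2.imread('pics/t10.png')[120:400,120:480]
A=cv2.resize(a,(640,300)); B=cv2.resize(b,(386,300))
cv2.imwrite('pics/fin.png',np.vstack([A,np.hstack([B,np.zeros((300,254,3),np.uint8)])]))
```

```text
[0.52328604 0.02571115 0.12338545] 18.5
```

View pics/fin.png

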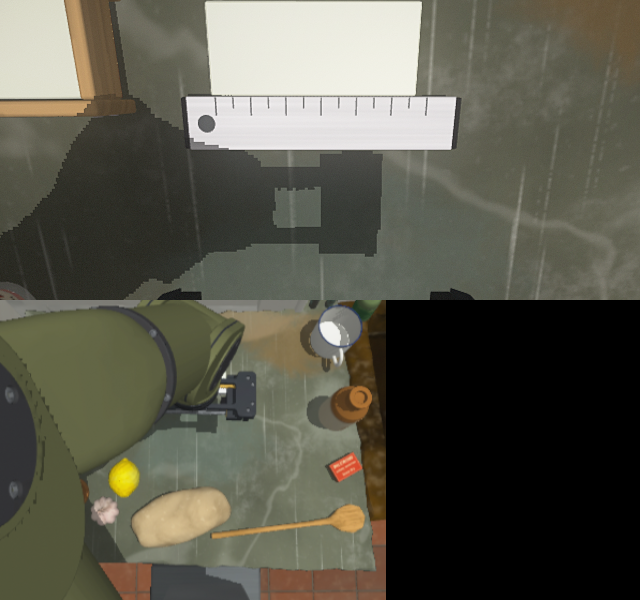

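The bar lies flush along the tile's near edge (row 96). It spans columns 184–460 against the tile's 208–418, clear of the holder. I'll check numerically that nothing else has moved.

Run:
```python
from h import *
snap('side','s10')
for x,y,R in(('side0','s10',dict(mill=(205,155,232,228),garlic=(198,222,228,242),lemon=(230,216,266,246),jar=(246,180,268,222),match=(350,320,400,352),bottle=(405,210,460,330),mug=(474,240,532,305),holder=(303,192,361,232))),('top0','t10',dict(match=(425,262,460,292),lemon=(222,268,250,305),garlic=(204,304,232,330)))):
    a=cv2.imread(f'pics/{x}.png').astype(int);b=cv2.imread(f'pics/{y}.png').astype(int)
    for k,(c0,r0,c1,r1) in R.items():
        d=abs(a-b)[r0:r1,c0:c1].max(2); sh=cv2.phaseCorrelate(a[r0:r1,c0:c1].mean(2),b[r0:r1,c0:c1].mean(2)); print(y,k,'frac>40: %.3f'%(d>40).mean(),np.round(sh[0],2),round(sh[1],2))
```

```text
s10 mill frac>40: 0.103 [0.56 0.53] 0.8
s10 garlic frac>40: 0.150 [0.58 0.05] 0.98
s10 lemon frac>40: 0.066 [0.41 0.04] 0.87
s10 jar frac>40: 0.078 [0.16 0.62] 0.95
s10 match frac>40: 0.000 [-0.  0.] 0.99
s10 bottle frac>40: 0.000 [ 0.01 -0.02] 1.0
s10 mug frac>40: 0.000 [-0.01 -0.01] 1.0
s10 holder frac>40: 0.234 [2.22 2.43] 0.08
t10 match frac>40: 0.000 [-0.01  0.01] 1.0
t10 lemon frac>40: 0.001 [-0.1   0.02] 0.96
t10 garlic frac>40: 0.126 [0.08 0.46] 0.74
```

```bash
python3 -c "
from workcell import arm
print(arm.finish_job())"
```

```text
the job is handed in; nothing more can be done
None
```

I handed the job in at about 18.6 s: the bottom tile is out and clear of the holder, and the straightedge lies flush along its near edge from end to end, released. The mug, bottle and matchbox showed no movement. The arm's shadow kept me from fully confirming the lemon, garlic, spice jar and pepper mill, and I didn't check the tiles left in the holder.

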